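# Turn the ribbed tile over against the stop

### The arm

A 6-joint arm with a two-finger parallel gripper is mounted at the origin on the work surface. World frame = base frame: x ahead of the robot, y to its left, z up, the work surface at z = 0. Lengths are in m, angles in rad, forces in N, time in s.
With the tool pointing down it reaches from about 0.275 to 0.775 m from the base axis. Payload 14.6 kg.
Tool frame: the origin (TCP) lies between the finger pads; the fingertips stand r.tcp_to_tips ahead of it and the grasp point (between the pads) lies 3 mm ahead of it (r.tcp_to_tips is the distance from the TCP to the fingertips, in m); z points along the fingers, y is the line along which they close (so a half turn about z gives the same grasp; the last joint's range is limited). The gripper opens to 85 mm and grips with 20 to 120 N. Pads are 22 mm wide; open, the fingers measure 114 mm over their backs; the gripper's body (76 mm by 85 mm) begins 54 mm behind the grasp point. The pads swing forward as they close: fully open they stand 13 mm farther back than shut.
Start: joints at [-1.352, 0.263, -0.048, 1.259, 0, 1.415], TCP at [0.192, -0.489, 0.253] pointing down, gripper open.
Joint ranges: [-2.65, 2.65], [-0.89, 1.7], [-1.18, 1.37], [-2.13, 2.11], [-1.35, 1.29], [-3.14, 3.14]. Speed limits (rad/s): [1.89, 1.89, 2.57, 2.79, 3.14, 3.14].

### API

Orientations are given as a unit quaternion [w, x, y, z].
In Python, from plant import r, imaging gives the robot as it stands. The module is installed in compiled form; this text tells all that it offers.
- The arm moves only by the tool drive_tool, never from a script. Its arguments are lists of equal length, an entry for each row: "grip": the finger opening in cm, from 0 to 8.54; "travel": the shift along the tool's x, y, z in cm, a list of three; "yaw": the turn about the tool's z in degrees. In form: {"grip": [grip, ...], "travel": [[x, y, z], ...], "yaw": [yaw, ...]}. A call has 1 to 5 rows; each row is the pose to reach, as a shift and turn from the pose commanded when the call began, along the tool's axes at that moment; what a row does not reach only later rows make up. A row lasts 1/8 s, in which the tool goes at most 62.5 mm and 10.7 degrees, less where a joint would pass 70% of its speed; a pose out of reach is approached as far as the arm can. A call with a gripper value outside its range is refused whole. The fingers move at their own pace and stop on an object; "force" is the grip in N (left out, the last holds). Time passes only in rows, so rows that repeat a pose let the fingers close. It gives the time, the measured TCP pose, the force, the opening and the grip force at its end, in the units of the state.
- r.get_state(): the state, without advancing time (a new reading comes with each control period).
- imaging.snapshot(name): name is "side" or "top" or "wrist"; returns the picture (384x512x3 uint8, red, green, blue); there is no depth.
- imaging.camera_params(name): a dict with "mtx" (3x3 intrinsics, pixels), "position" and "orientation" of the camera in the world. Camera axes: x right, y up, looking along -z (the intrinsics and any distortion apply to the point x, -y, -z); pixel columns grow to the right and rows downward; lengths in m; the calibration is good to about 2 mm. A picture is of the moment at which its call begins: read the wrist's pose just before it. camera_params takes no time and is no camera call; for the wrist camera it gives the pose at the moment of the call.
- r.job_done(): hands the job in; it is judged then, once.
The state is a dict: "t": time; "joint_pos": joint angles; "qd": joint speeds; "joint_torque": joint torques, N m; "tcp_pos": TCP position; "ee_rot": TCP orientation; "contact_force": force on the tool from outside, world axes, zero at the start; "torque": the same for the moment, N m; "finger_gap": opening from 0.0 (shut) to 1.0 (fully open); "gripper_force": force on a finger pad.
Only numpy, scipy, OpenCV 4.12 (cv2) and the standard library are available. Lean on these libraries where they do the work, as an engineer would, in place of code of your own. Each camera call takes 0.05 s, during which the arm holds its last target. There are 200 camera calls.

### The job

On the cork-faced turning stand one of two clay tiles still lies ribbed back up. With the fingertips push it across the cork against the curved wooden stop until its far edge rides up and the tile leans on the stop, then push its raised edge back over from behind the stop so that it falls flat on the cork with its smooth face up. Never pick the tile up, and leave the other tile, which is already smooth face up, and everything else where they are.

Things in the scene. Friction and masses are not known exactly. Their poses are not given: they have to be found in the camera images.
- tile: The tile to turn: pale buff fired clay, 80 (its x) by 110 (its y) by 12 mm thick, 0.13 to 0.27 kg, lying on the cork. Origin at its centre, half-way up. Its +z is the normal of the ribbed back (seven straight ribs along x, 8 mm wide, 9 mm apart, 3 mm high) and points up at the start; it must end pointing down. Its +x edge is roughly towards the stop, within 0.25 rad.
- other_tile: A second tile of the same size that lies beside the first (about 200 mm away along the stop, either side), already smooth face up. To be left alone. Origin at its centre.
- stand: Turning stand, fixed: a board 300 (its x) by 380 (its y) mm with a cork face 15 mm above the origin (centre of its underside, on the table). Its +x points from the open side, nearest the robot, to the wooden stop that runs along y over the whole width. The board's far end is 150 mm from the origin. Clay grips the rubber-bound cork with friction 0.7 to 1.05 and slides on the waxed stop with 0.28 to 0.4.
- toe (a point): Middle of the toe line, where the cork meets the stop, at cork height, with the stand's axes; 70 mm along +x from the stand's origin. The stop's face is hollow, in three flats along y; in mm behind the toe and above the cork: 0,0 then 11,8 then 22,20 then 34,42.
- stop_top (a point): Middle of the front edge of the stop's top, 34 mm behind the toe and 42 mm above the cork; the top is about 19 mm deep. A tile pushed in till its trailing lower edge is at the toe leans on this edge at about 50 degrees, its raised edge 60 mm above the cork and 50 mm behind the toe. Left on the cork it stays so, and its lower edge stays put when the raised edge is pushed back; left up on the sloping toe it may slide down flat.
- rib_tool: Flat wooden tool, 90 by 14 by 7 mm, lying on the cork between the two tiles. Origin at the centre of its underside. Leave alone.
- beaker: Small white beaker, 44 mm across and 50 mm high, on the table behind the stop's middle. Origin at the centre of its underside. Leave alone.
- jar: Glaze jar, 64 mm across and 85 mm high, to the right of the stand. Origin under its centre. Leave alone.
- bowl: White bowl, 110 mm across and 50 mm high, to the right of the stand. Origin under its centre. Leave alone.
- bottle: Squeeze bottle, 44 mm across and 120 mm high, to the left of the stand. Origin under its centre. Leave alone.
- brush: Paint brush lying to the left of the stand. Leave alone.
- mug: Terracotta mug, 76 mm across and 85 mm high, right of the stand, far side. Origin under its centre. Leave alone.

How it is judged:
On the way:
1. the tile leans on the stop, tipped up between about 34 and 80 degrees from flat, its lower edge still down (angle between tile's own z axis and vertical between 0.6 and 1.4 rad and contact force between tile and stand above 0.5 N and x of tile in the frame of stand above 0.03 m and z of tile in the frame of stand below 0.07 m), for 0.2 s.
At the end, for the whole second after the job is handed in: The tile lies flat on the cork (within 8 degrees) in front of the stop, smooth face up (its z down), at rest; the other tile and the wooden tool are within 20 mm and all other things within 30 mm of where they were, still upright (angle between tile's own z axis and vertical above 3 rad and z of tile in the frame of stand between 0.014 and 0.028 m and x of tile in the frame of stand between -0.15 and 0.065 m and y of tile in the frame of stand between -0.19 and 0.19 m and linear speed of tile below 0.02 m/s and angular speed of tile below 0.2 rad/s and distance of each of other_tile, rib_tool from where it was at the start of the episode below 0.02 m and distance of each of beaker, jar, bowl, bottle, brush, mug from where it was at the start of the episode below 0.03 m and angle between each of other_tile, rib_tool, beaker, jar, bowl, bottle, mug's own z axis and vertical below 0.15 rad); the robot touches nothing.
It fails at once if the tile is lifted off: its centre more than 70 mm above the cork, or more than 30 mm above it while nearly flat (z of tile in the frame of stand above 0.085 m or (z of tile in the frame of stand above 0.045 m and (angle between tile's own z axis and vertical below 0.3 rad or angle between tile's own z axis and vertical above 2.84 rad))).
It fails at once if the other tile is tipped up (angle between other_tile's own z axis and vertical above 0.3 rad).
It fails at once if another thing is shoved about or knocked over (distance of any of other_tile, rib_tool, beaker, jar, bowl, bottle, brush, mug from where it was at the start of the episode above 0.05 m).
It also fails if it takes over 45 s, if anything falls off the work surface, if the arm or the gripper's body presses on something with over 40 N, if the wrist force passes 120 N, or if a joint passes its speed limit or range.

## Working session

There is one attempt and no reset: what is moved stays moved. The work goes in short steps, Python scripts to look and compute and a tool call to move; the robot and the scene stay as the last step left them, time stands still between calls to the robot, and variables do not carry over. Pictures are saved under pics/ and viewed, at most 10 in all, crops included, and the job is handed in when it is done.

Besides the shell and the picture viewer there is one more tool, called after "Request:" as name(argument=value, ...), one argument or row to a line, values as JSON. drive_tool: Moves the arm, as the interface text tells. Its arguments: {"type":"object","properties":{"grip":{"type":"array","items":{"type":"number"}},"travel":{"type":"array","items":{"type":"array","items":{"type":"number"}}},"yaw":{"type":"array","items":{"type":"number"}},"force":{"type":"number"}},"required":["grip","travel","yaw"]}

```bash
mkdir -p pics
cat > h.py <<'E'
import numpy as np, cv2
from scipy.spatial.transform import Rotation as R
from plant import r, imaging
def snap(n,f):
    p=imaging.camera_params(n); im=imaging.snapshot(n); cv2.imwrite('pics/'+f,im[:,:,::-1]); return im,p
def q(o): o=np.array(o); return R.from_quat([o[1],o[2],o[3],o[0]]) 
def ray(p,u,v,z):
    m=p['mtx']; m=np.array(m); d=np.linalg.inv(m)@[u,v,1]; d=q(p['orientation']).apply([d[0],-d[1],-d[2]])
    c=np.array(p['position']); return c+d*(z-c[2])/d[2]
def proj(p,X):
    c=q(p['orientation']).inv().apply(np.array(X)-p['position']); c=c*[1,-1,-1]; w=np.array(p['mtx'])@c; return w[:2]/w[2]
E
python3 - <<'E'
from h import *
for n in('top','side'):
    im,p=snap(n,n+'0.png'); print(n,p)
s=r.get_state(); print(s['tcp_pos'],s['ee_rot'],r.tcp_to_tips,s['t'])
a=cv2.imread('pics/top0.png');
E
```

```text
top {'mtx': array([[485.68493876,   0.        , 246.91155756],
       [  0.        , 485.68493876, 188.62751134],
       [  0.        ,   0.        ,   1.        ]]), 'position': array([ 0.41542996, -0.01957005,  1.4548569 ]), 'orientation': array([-0.70294254, -0.03686582,  0.0363994 ,  0.7093573 ])}
side {'mtx': array([[450.27604954,   0.        , 259.11304331],
       [  0.        , 450.27604954, 201.98965951],
       [  0.        ,   0.        ,   1.        ]]), 'position': array([ 0.22698904, -1.18804874,  1.16709985]), 'orientation': array([ 0.90323904,  0.40834886, -0.05664269, -0.11917235])}
[ 0.19166114 -0.48852348  0.25286641] [-4.85152700e-04  9.82582187e-01  1.85827903e-01 -1.40468533e-05] 0.022 0.1
```

View pics/top0.png

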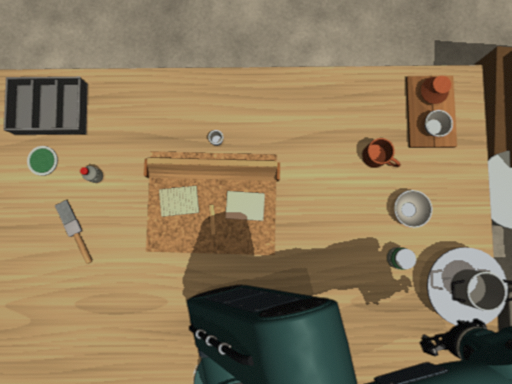

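View pics/side0.png

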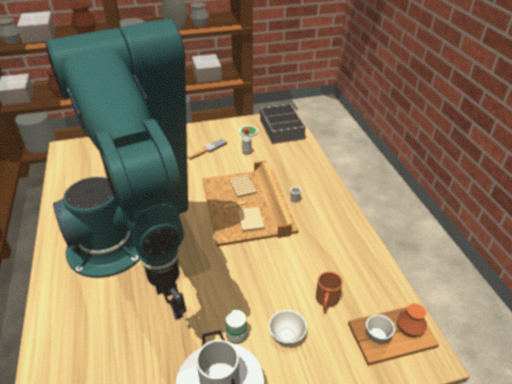

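The top view shows the ribbed tile at about (179,201), the smooth tile at about (246,206), the rib tool near (212,215), the stop at rows 158–180, and the beaker at (216,137). Next I'll measure these.

Run:
```python
from h import *
im=cv2.imread('pics/top0.png'); p=imaging.camera_params('top')
hsv=cv2.cvtColor(im,cv2.COLOR_BGR2HSV)
print(hsv[201,179],hsv[206,246],hsv[235,160],hsv[170,215],hsv[190,215],hsv[156,190],hsv[120,190])
# pale tile: low-sat, bright
m=((hsv[...,1]<90)&(hsv[...,2]>150)).astype(np.uint8); m[:, :140]=0;m[:,285:]=0;m[:180]=0;m[230:]=0
m=cv2.morphologyEx(m,cv2.MORPH_CLOSE,np.ones((5,5)))
for c in cv2.findContours(m,0,2)[0]:
    if cv2.contourArea(c)<200: continue
    rc=cv2.minAreaRect(c); b=cv2.boxPoints(rc); W=np.array([ray(p,*x,0.027)[:2] for x in b])
    print(rc,'\n',W.round(4).tolist(), W.mean(0).round(4),[np.linalg.norm(W[i]-W[i-1]).round(4) for i in range(4)])
c=im[125:265,135:290]; cv2.imwrite('pics/c1.png',cv2.resize(c,None,fx=4,fy=4,interpolation=cv2.INTER_CUBIC))
s=r.get_state(); R0=q(s['ee_rot']).as_matrix(); print(R0.round(3))
```

```text
[ 32  55 181] [ 35  43 189] [ 15 137 132] [ 16 133 128] [ 14 134 170] [ 15 138 168] [ 18 113 179]
((244.89605712890625, 205.55975341796875), (38.048866271972656, 27.472347259521484), 3.8140745162963867) 
 [[0.4778, 0.0458], [0.5587, 0.0401], [0.5502, -0.072], [0.4694, -0.0656]] [ 0.514  -0.0129] [np.float64(0.1117), np.float64(0.0811), np.float64(0.1124), np.float64(0.081)]
((178.52117919921875, 200.70469665527344), (27.096776962280273, 37.79828643798828), 84.0938491821289) 
 [[0.5647, 0.2426], [0.5753, 0.1314], [0.4955, 0.1231], [0.485, 0.2336]] [0.5301 0.1827] [np.float64(0.0802), np.float64(0.1116), np.float64(0.0803), np.float64(0.111)]
[[ 0.931  0.365 -0.   ]
 [ 0.365 -0.931  0.001]
 [ 0.    -0.001 -1.   ]]
```

View pics/c1.png

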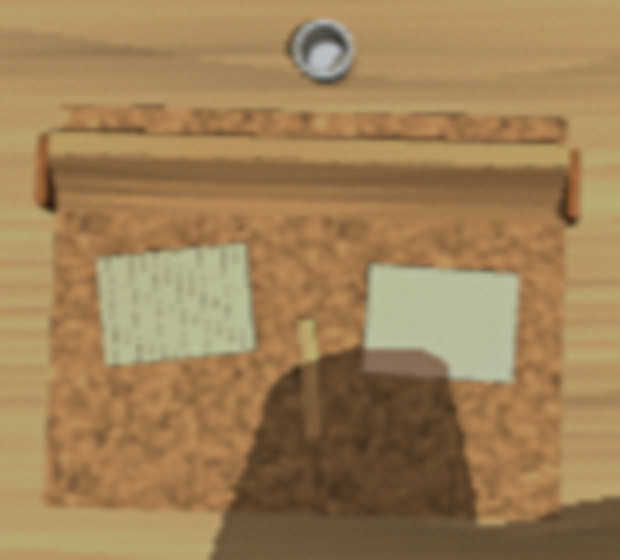

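The crop (offset 135,125, scale 4) shows cork corners near (44,505), (561,515), (63,107) and (566,120), and toe ends at about (55,212) and (565,222). The stop's top runs between rows 130 and 165. The rib tool spans (300,320)–(320,437). I'll fit the stand from these points.

```bash
cat >> h.py <<'E'
import json
def stand():
    return np.array(json.load(open('stand.json')))
def toS(X):  # world -> (behind toe, along y from stand centre, above cork)
    x,y,a=stand(); c,s=np.cos(a),np.sin(a); d=np.array(X[:2])-[x,y]
    return np.array([c*d[0]+s*d[1]-.07,-s*d[0]+c*d[1],X[2]-.015])
def toW(S):
    x,y,a=stand(); c,s=np.cos(a),np.sin(a); X=S[0]+.07; return np.array([x+c*X-s*S[1],y+s*X+c*S[1],S[2]+.015])
def plan(S,yawS=0):
    """tool shift (cm) so that the TCP is at S (toe frame), and yaw so tool x is at yawS from stand x"""
    s=r.get_state(); M=q(s['ee_rot']).as_matrix(); d=M.T@(toW(S)-s['tcp_pos'])*100
    a=np.arctan2(M[1,0],M[0,0]); print('tcpS mm',(toS(s['tcp_pos'])*1000).round(1),'shift cm',d.round(2),'yaw',np.degrees(a-stand()[2]-yawS).round(1),'F',np.round(s['contact_force'],1),'t',s['t'])
E
python3 - <<'E'
from h import *
p=imaging.camera_params('top')
f=lambda u,v,z:ray(p,135+(u-1.5)/4,125+(v-1.5)/4,z)[:2]
nl,nr,fl,fr=[f(*c,.015) for c in((44,505),(561,515),(63,107),(566,120))]
print(nl,nr,fl,fr,[np.linalg.norm(a-b) for a,b in((nl,nr),(fl,fr),(nl,fl),(nr,fr))])
y=(nl-nr)+(fl-fr); a=np.arctan2(-y[0],y[1]); c=(nl+nr+fl+fr)/4
x=(fl-nl)+(fr-nr); print('yaw y',a,'yaw x',np.arctan2(x[1],x[0]),c)
json.dump([c[0],c[1],a],open('stand.json','w'))
for e in [(55,212,.015),(565,222,.015),(50,155,.057),(570,163,.057),(50,130,.057),(566,143,.057)]: print(e,(toS([*f(*e),.015])*1000).round(1))
for b in [[0.5647, 0.2426], [0.5753, 0.1314], [0.4955, 0.1231], [0.485, 0.2336],[0.5301,.1827]]: print((toS([*b,.027])*1000).round(1))
for b in [(308,320),(312,437)]:print('tool',(toS([*f(*b,.02),.015])*1000).round(1))
plan([-.16,toS([.5301,.1827,0])[1],.08])
E
```

```text
[0.38383172 0.28034394] [ 0.37311932 -0.09976853] [0.68042894 0.26979158] [ 0.66705279 -0.1079256 ] [np.float64(0.3802633872738409), np.float64(0.37795394970691804), np.float64(0.2967848805311088), np.float64(0.2940466322674568)]
yaw y -0.03177554463825512 yaw x -0.031671816112386744 [0.52610819 0.08561035]
(55, 212, 0.015) [ -1.2 191.5   0. ]
(565, 222, 0.015) [-1.000e-01 -1.895e+02  0.000e+00]
(50, 155, 0.057) [ 35.4 188.2   0. ]
(570, 163, 0.057) [  38. -190.    0.]
(50, 130, 0.057) [ 53.8 189.    0. ]
(566, 143, 0.057) [  52.7 -186.9    0. ]
[-36.4 158.1  12. ]
[-22.3  47.3  12. ]
[-101.8   36.5   12. ]
[-115.8  146.6   12. ]
[-69.1  97.2  12. ]
tool [-78.1  -0.3   0. ]
tool [-164.2   -5.8    0. ]
tcpS mm [-386.  -584.5  237.9] shift cm [ 47.66 -53.7   15.85] yaw 23.2 F [ 0.1 -0.6 -0.3] t 0.1
```

Request:
drive_tool(
  grip=[6,6,6,6,6],
  travel=[
    [8,-9,0],
    [16,-18,0],
    [24,-27,0],
    [24,-27,0],
    [24,-27,0],
  ],
  yaw=[8,16,23.2,23.2,23.2],
)

```text
t: 0.72
tcp_pos: [0.2998, -0.1936, 0.2532]
ee_rot: [0.0, 1.0, -0.016, 0.0]
contact_force: [1.6, -0.5, 0.2]
finger_gap: 0.702
gripper_force: 0.0
```

```bash
python3 -c "
from h import *
plan([-.16,.097,.08])"
```

```text
tcpS mm [-287.3 -286.3  238.2] shift cm [ 12.72 -38.33  15.82] yaw -0.0 F [ 1.6 -0.5  0.2] t 0.725
```

Request:
drive_tool(
  grip=[6,6,6,6,6],
  travel=[
    [2,-6,0],
    [4,-12,0],
    [6,-18,0],
    [8,-24,0],
    [10,-30,0],
  ],
  yaw=[0,0,0,0,0],
)

```text
t: 1.35
tcp_pos: [0.4029, 0.0771, 0.2533]
ee_rot: [-0.004, 1.0, -0.008, 0.0]
contact_force: [0.7, -0.9, 0.7]
finger_gap: 0.706
gripper_force: 0.0
```

Request:
drive_tool(
  grip=[6,6,6,6,6],
  travel=[
    [1.7,-5.3,0],
    [2.7,-8.3,4],
    [2.7,-8.3,9],
    [2.7,-8.3,14],
    [2.7,-8.3,16],
  ],
  yaw=[0,0,0,0,0],
)

```text
t: 1.98
tcp_pos: [0.4325, 0.1089, 0.0927]
ee_rot: [-0.022, 1.0, 0.019, -0.002]
contact_force: [0.3, -0.1, 1.3]
finger_gap: 0.7
gripper_force: 0.0
```

```bash
python3 -c "
from h import *
snap('side','s1.png'); im,p=snap('wrist','w1.png'); print(p)
plan([-.15,.097,.025])"
```

```text
{'mtx': array([[305.69520243,   0.        , 250.68970671],
       [  0.        , 305.69520243, 185.49383817],
       [  0.        ,   0.        ,   1.        ]]), 'position': array([0.51636044, 0.1080794 , 0.20893551]), 'orientation': array([ 0.71303297, -0.10670943,  0.13237369, -0.68020165])}
tcpS mm [-165.5   20.5   77.1] shift cm [ 2.12 -7.29  5.52] yaw 4.1 F [ 0.  -1.1  0.8] t 2.075
```

View pics/w1.png

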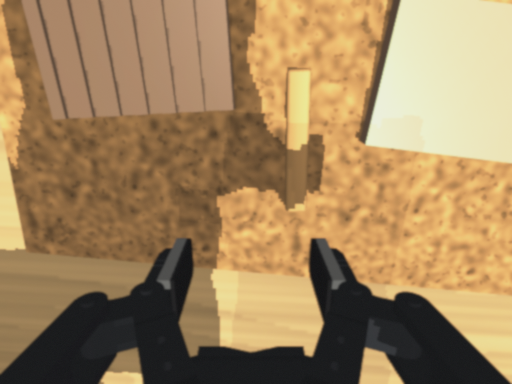

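The wrist view shows the ribbed tile's near edge at (55–232, 110–118), the rib tool at (297,70–205), and the fingers at (175,265) and (335,265). The arm is lagging, so I'll settle it and carry on sideways.

Request:
drive_tool(
  grip=[6,6,6,6,6],
  travel=[
    [0.5,-2.5,0],
    [1,-5,0],
    [1.5,-7.2,0],
    [1.5,-7.2,0],
    [1.5,-7.2,0],
  ],
  yaw=[4,4,4,4,4],
)

```text
t: 2.7
tcp_pos: [0.448, 0.1231, 0.0978]
ee_rot: [-0.043, 0.999, 0.022, -0.004]
contact_force: [0.6, -0.2, -0.9]
finger_gap: 0.705
gripper_force: 0.0
```

```bash
python3 -c "
from h import *
plan([-.15,.097,.025])"
```

```text
tcpS mm [-149.3   35.    82.8] shift cm [ 0.43 -5.66  6.29] yaw 4.3 F [ 0.6 -0.2 -0.9] t 2.7
```

```bash
python3 -c "
from h import *
s=r.get_state();print(np.round(s['joint_pos'],3),s['qd'].round(2) if hasattr(s['qd'],'round') else s['qd'],np.round(s['joint_torque'],1)); print(q(s['ee_rot']).as_matrix().round(3))"
```

```text
[ 0.042  0.268 -0.501  0.807  0.087  3.141] [-0.01 -0.   -0.01 -0.   -0.   -0.  ] [  0.3 -57.1  31.9   0.1   0.4  -0. ]
[[ 0.999  0.043 -0.009]
 [ 0.043 -0.995  0.086]
 [-0.006 -0.087 -0.996]]
```

Joint 6 is at its limit, so I'll turn half a turn the other way.

Request:
drive_tool(
  grip=[6,6,6,6,6],
  travel=[
    [0,0,-2],
    [0,0,-4],
    [0,0,-4],
    [0,0,-4],
    [0,0,-4],
  ],
  yaw=[-10,-20,-30,-40,-50],
)

```text
t: 3.32
tcp_pos: [0.4482, 0.1193, 0.1375]
ee_rot: [-0.041, 0.895, 0.444, 0.015]
contact_force: [-0.0, -0.3, -0.6]
finger_gap: 0.7
gripper_force: 0.0
```

Request:
drive_tool(
  grip=[6,6,6,6,6],
  travel=[
    [0,0,0],
    [0,0,0],
    [0,0,0],
    [0,0,0],
    [0,0,0],
  ],
  yaw=[-10,-20,-30,-40,-50],
)

```text
t: 3.95
tcp_pos: [0.4481, 0.1194, 0.1375]
ee_rot: [-0.031, 0.624, 0.781, 0.031]
contact_force: [-0.1, 0.4, -0.0]
finger_gap: 0.703
gripper_force: 0.0
```

Request:
drive_tool(
  grip=[6,6,6,6,6],
  travel=[
    [0,0,0],
    [0,0,0],
    [0,0,0],
    [0,0,0],
    [0,0,0],
  ],
  yaw=[-10,-20,-30,-40,-50],
)

```text
t: 4.58
tcp_pos: [0.4481, 0.1193, 0.1375]
ee_rot: [-0.015, 0.235, 0.971, 0.041]
contact_force: [-0.1, -0.2, -0.5]
finger_gap: 0.704
gripper_force: 0.0
```

```bash
python3 -c "
from h import *
plan([-.15,.097,.08],np.pi)
s=r.get_state();print(np.round(s['joint_pos'],3)); print(q(s['ee_rot']).as_matrix().round(3))"
```

```text
tcpS mm [-149.    31.2  122.5] shift cm [2.7  5.57 4.8 ] yaw -25.3 F [-0.1 -0.2 -0.5] t 4.575
[ 0.034  0.228 -0.432  0.917  0.086  0.509]
[[-0.889  0.458 -0.009]
 [ 0.456  0.886  0.086]
 [ 0.048  0.072 -0.996]]
```

A 5° sideways tilt remains, which the interface can't undo, so I'll narrow the fingers to limit its effect. Next I finish the turn and go to the push start.

Request:
drive_tool(
  grip=[2,2,2,2,2],
  travel=[
    [1,2,0],
    [2,4,0],
    [2.7,5.6,2],
    [2.7,5.6,4.8],
    [2.7,5.6,4.8],
  ],
  yaw=[-10,-20,-25.3,-25.3,-25.3],
)

```text
t: 5.2
tcp_pos: [0.4486, 0.1854, 0.0939]
ee_rot: [-0.007, 0.02, 0.999, 0.043]
contact_force: [0.0, 0.5, -0.3]
finger_gap: 0.232
gripper_force: 0.0
```

```bash
python3 -c "
from h import *
plan([-.15,.097,.030],np.pi)
s=r.get_state();print(np.round(s['joint_pos'],3)); print(q(s['ee_rot']).as_matrix().round(3))"
```

```text
tcpS mm [-150.6   97.3   78.9] shift cm [-0.14 -0.44  4.87] yaw -0.4 F [ 0.   0.5 -0.3] t 5.2
[ 0.176  0.299 -0.466  0.803  0.087  0.215]
[[-0.999  0.04  -0.013]
 [ 0.039  0.996  0.086]
 [ 0.016  0.085 -0.996]]
```

Request:
drive_tool(
  grip=[2,2,2,2],
  travel=[
    [-0.05,-0.2,2.4],
    [-0.1,-0.4,4.8],
    [-0.1,-0.4,5.0],
    [-0.1,-0.4,5.0],
  ],
  yaw=[-0.4,-0.4,-0.4,-0.4],
)

```text
t: 5.7
tcp_pos: [0.4508, 0.1857, 0.0459]
ee_rot: [-0.005, 0.016, 0.999, 0.043]
contact_force: [-0.0, -1.1, -0.3]
finger_gap: 0.228
gripper_force: 0.0
```

Request:
drive_tool(
  grip=[2,2],
  travel=[
    [0,0,0.2],
    [0,0,0.2],
  ],
  yaw=[0,0],
)

```text
t: 5.95
tcp_pos: [0.4505, 0.1859, 0.0434]
ee_rot: [-0.005, 0.016, 0.999, 0.043]
contact_force: [0.1, -0.6, -0.1]
finger_gap: 0.233
gripper_force: 0.0
```

```bash
python3 -c "
from h import *
plan([-.15,.097,.030],np.pi)"
```

```text
tcpS mm [-148.7   97.9   28.4] shift cm [ 0.13 -0.07 -0.17] yaw -0.0 F [ 0.1 -0.6 -0.1] t 5.95
```

Request:
drive_tool(
  grip=[2,2],
  travel=[
    [0,0,0.2],
    [0,0,0.2],
  ],
  yaw=[0,0],
)

```text
t: 6.2
tcp_pos: [0.4502, 0.1861, 0.0408]
ee_rot: [-0.005, 0.016, 0.999, 0.043]
contact_force: [-0.1, 0.8, 1.4]
finger_gap: 0.234
gripper_force: 0.0
```

Request:
drive_tool(
  grip=[2,2],
  travel=[
    [0,0,0.15],
    [0,0,0.15],
  ],
  yaw=[0,0],
)

```text
t: 6.45
tcp_pos: [0.4502, 0.1862, 0.0393]
ee_rot: [-0.005, 0.016, 0.999, 0.043]
contact_force: [0.3, -0.7, 0.9]
finger_gap: 0.234
gripper_force: 0.0
```

Request:
drive_tool(
  grip=[2,2],
  travel=[
    [0,0,0.15],
    [0,0,0.15],
  ],
  yaw=[0,0],
)

```text
t: 6.7
tcp_pos: [0.4504, 0.1863, 0.0383]
ee_rot: [-0.005, 0.016, 0.999, 0.043]
contact_force: [-3.0, -0.9, 9.3]
finger_gap: 0.235
gripper_force: 4.6
```

Request:
drive_tool(
  grip=[2,2],
  travel=[
    [0,0,-0.25],
    [0,0,-0.25],
  ],
  yaw=[0,0],
)

```text
t: 6.95
tcp_pos: [0.4503, 0.1861, 0.0405]
ee_rot: [-0.005, 0.016, 0.999, 0.043]
contact_force: [0.0, -0.6, -0.2]
finger_gap: 0.237
gripper_force: 0.0
```

```bash
python3 -c "
from h import *
plan([-.09,.097,.0255],np.pi);plan([-.02,.097,.0255],np.pi)"
```

```text
tcpS mm [-148.9   98.1   25.5] shift cm [-5.89 -0.1  -0.08] yaw -0.0 F [ 0.  -0.6 -0.2] t 6.95
tcpS mm [-148.9   98.1   25.5] shift cm [-12.89  -0.09  -0.16] yaw -0.0 F [ 0.  -0.6 -0.2] t 6.95
```

Request:
drive_tool(
  grip=[2,2,2,2,2],
  travel=[
    [-1.2,0,-0.02],
    [-2.2,0,-0.03],
    [-3.4,0,-0.04],
    [-4.6,-0.1,-0.06],
    [-5.9,-0.1,-0.08],
  ],
  yaw=[0,0,0,0,0],
)

```text
t: 7.58
tcp_pos: [0.5101, 0.183, 0.0403]
ee_rot: [-0.005, 0.016, 0.999, 0.043]
contact_force: [-0.4, 0.2, -0.5]
finger_gap: 0.231
gripper_force: 0.3
```

```bash
python3 -c "
from h import *
plan([-.045,.097,.0255],np.pi)"
```

```text
tcpS mm [-89.1  96.8  25.3] shift cm [-4.41  0.02 -0.07] yaw -0.0 F [-0.4  0.2 -0.5] t 7.575
```

Request:
drive_tool(
  grip=[2,2,2,2,2],
  travel=[
    [-0.9,0,-0.02],
    [-1.8,0,-0.03],
    [-2.7,0,-0.05],
    [-3.6,0,-0.06],
    [-4.4,0,-0.07],
  ],
  yaw=[0,0,0,0,0],
)

```text
t: 8.2
tcp_pos: [0.5539, 0.1817, 0.0406]
ee_rot: [-0.005, 0.016, 0.999, 0.043]
contact_force: [-1.1, 0.5, 0.1]
finger_gap: 0.234
gripper_force: 0.4
```

```bash
python3 -c "
from h import *
plan([-.024,.097,.0255],np.pi)
im,p=snap('wrist','w2.png');b=cv2.imread('pics/w2.png');im2,_=snap('side','s2.png')
s=cv2.resize(cv2.imread('pics/s2.png')[140:250,190:310],None,fx=3,fy=3);s=cv2.copyMakeBorder(s,0,384-min(384,s.shape[0]),0,0,0)[:384]
t,_=snap('top','t2.png')
cv2.imwrite('pics/m2.png',cv2.resize(np.hstack([b,s[:,:360]]),(800,352)))
"
```

```text
tcpS mm [-45.3  96.9  25.6] shift cm [-2.13  0.01 -0.01] yaw -0.0 F [-1.1  0.5  0.1] t 8.2
```

View pics/m2.png

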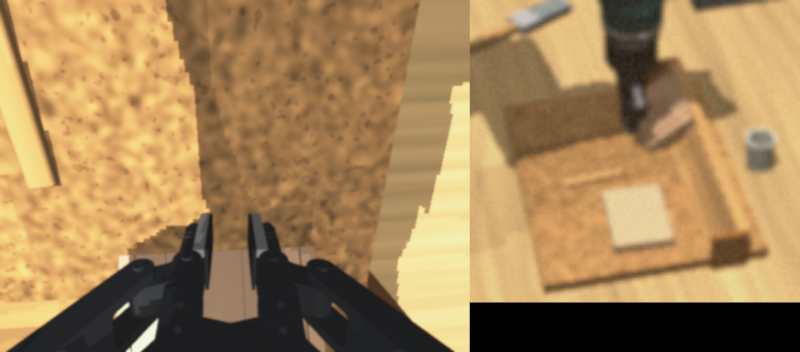

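The wrist view shows the tile's trailing edge square behind the fingers, from about (140,275) to (343,269) at full scale. The side view shows it riding up on the stop. I'll calibrate the contact offset and keep going.

```bash
python3 -c "
from h import *
p=imaging.camera_params('wrist')
for u,v in((139.5,274.7),(343,269)):
  for z in (.022,.026): print((toS(ray(p,u,v,z))*1000).round(1))
for z in (-.022,0): print(proj(p,toW([-.034,.097+z,.010])))
"
```

```text
[-35.2  41.9   7. ]
[-37.9  43.2  11. ]
[-32.3 149.8   7. ]
[-35.1 148.   11. ]
[204.22291786 276.82102249]
[246.88195105 274.62202853]
```

Request:
drive_tool(
  grip=[2,2,2,2,2],
  travel=[
    [-0.6,0,0],
    [-1.2,0,0],
    [-1.8,0,0],
    [-2.4,0,-0.01],
    [-2.4,0,-0.01],
  ],
  yaw=[0,0,0,0,0],
)

```text
t: 8.98
tcp_pos: [0.5778, 0.1809, 0.0403]
ee_rot: [-0.005, 0.016, 0.999, 0.043]
contact_force: [-0.1, 0.5, 0.7]
finger_gap: 0.232
gripper_force: 0.0
```

```bash
python3 -c "
from h import *
plan([-.020,.097,.0255],np.pi)
im,p=snap('wrist','w3.png');b=cv2.imread('pics/w3.png');im2,_=snap('side','s3.png')
s=cv2.resize(cv2.imread('pics/s3.png')[140:236,220:310],None,fx=4,fy=4)
cv2.imwrite('pics/m3.png',cv2.resize(np.hstack([b,s[:384,:360]]),(800,352)))
"
```

```text
tcpS mm [-21.4  96.9  25.3] shift cm [-0.14  0.01 -0.02] yaw -0.0 F [-0.1  0.5  0.7] t 8.975
```

View pics/m3.png

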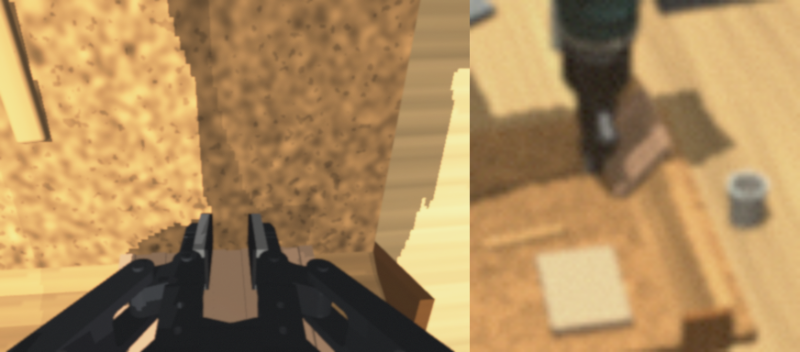

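The tile leans on the stop at about 50° and its trailing edge is still square to the fingers. Now I back off, rise and go over behind the stop.

Request:
drive_tool(
  grip=[2,2,2,2,2],
  travel=[
    [1.5,0,0],
    [4,0,0],
    [5,0,-5],
    [5,0,-10],
    [5,0,-15],
  ],
  yaw=[0,0,0,0,0],
)

```text
t: 9.7
tcp_pos: [0.5282, 0.1695, 0.1923]
ee_rot: [-0.005, 0.016, 0.999, 0.043]
contact_force: [0.8, -0.5, 0.4]
finger_gap: 0.231
gripper_force: 0.0
```

```bash
python3 -c "
from h import *
plan([.090,.095,.17],np.pi)
im,p=snap('side','s4.png')
for S in([0,.05,0],[.051,.042,.061],[.051,.152,.061],[.042,.042,.069],[-.009,.042,.008]): print(S,(proj(p,toW(S))-[200,130])*6)
cv2.imwrite('pics/m4.png',cv2.resize(cv2.imread('pics/s4.png')[130:230,200:310],None,fx=6,fy=6))
"
```

```text
tcpS mm [-70.6  83.9 177.3] shift cm [-16.07   1.06   0.63] yaw -0.0 F [ 0.8 -0.5  0.4] t 9.7
[0, 0.05, 0] [364.33748111 370.9889572 ]
[0.051, 0.042, 0.061] [444.27366702 295.38186117]
[0.051, 0.152, 0.061] [402.97403308 197.18027466]
[0.042, 0.042, 0.069] [431.1488205  287.62275349]
[-0.009, 0.042, 0.008] [353.9701257  371.27299682]
```

View pics/m4.png

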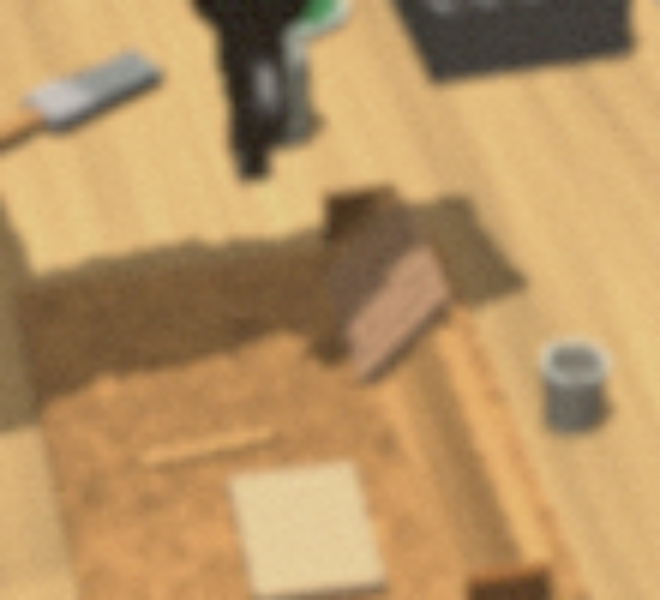

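The tile's end face runs from (360,375) to (450,295), as predicted for a lower edge on the toe, and it stays leaning. I go behind it now.

Request:
drive_tool(
  grip=[2,2,2,2,2],
  travel=[
    [-4,0.3,0.2],
    [-8,0.5,0.3],
    [-12,0.8,0.5],
    [-16.1,1.1,0.6],
    [-16.1,1.1,0.6],
  ],
  yaw=[0,0,0,0,0],
)

```text
t: 10.38
tcp_pos: [0.6915, 0.1758, 0.1819]
ee_rot: [-0.006, 0.016, 0.999, 0.043]
contact_force: [-0.3, -0.4, -0.1]
finger_gap: 0.232
gripper_force: 0.0
```

```bash
python3 -c "
from h import *
plan([.090,.095,.0705],np.pi); print(r.get_state()['joint_pos'])"
```

```text
tcpS mm [ 92.5  95.4 166.9] shift cm [ 0.12 -0.86  9.6 ] yaw -0.0 F [-0.3 -0.4 -0.1] t 10.375
[0.10254328 0.61713826 0.34609929 1.30076635 0.08681184 0.13544221]
```

Request:
drive_tool(
  grip=[2,2,2,2,2],
  travel=[
    [0,-0.3,3],
    [0.1,-0.6,6],
    [0.1,-0.8,8.5],
    [0.1,-0.9,9.6],
    [0.1,-0.9,9.6],
  ],
  yaw=[0,0,0,0,0],
)

```text
t: 11.0
tcp_pos: [0.6871, 0.1753, 0.0871]
ee_rot: [-0.006, 0.016, 0.999, 0.043]
contact_force: [-1.2, 0.4, 0.4]
finger_gap: 0.235
gripper_force: 0.0
```

```bash
python3 -c "
from h import *
plan([.055,.097,.0705],np.pi);plan([.0,.097,.0705],np.pi)"
```

```text
tcpS mm [88.1 94.8 72.1] shift cm [3.3  0.2  0.22] yaw -0.0 F [-1.2  0.4  0.4] t 11.0
tcpS mm [88.1 94.8 72.1] shift cm [8.8  0.2  0.29] yaw -0.0 F [-1.2  0.4  0.4] t 11.0
```

Request:
drive_tool(
  grip=[2,2,2,2,2],
  travel=[
    [1,0.1,0.1],
    [2,0.2,0.1],
    [3,0.2,0.1],
    [3.8,0.2,0.1],
    [4.6,0.2,0.1],
  ],
  yaw=[0,0,0,0,0],
)

```text
t: 11.62
tcp_pos: [0.6412, 0.1788, 0.0869]
ee_rot: [-0.005, 0.016, 0.999, 0.043]
contact_force: [0.2, 0.4, -0.2]
finger_gap: 0.234
gripper_force: 0.2
```

```bash
python3 -c "
from h import *
plan([.0,.097,.071],np.pi)
snap('side','s5.png')
cv2.imwrite('pics/m5.png',cv2.resize(cv2.imread('pics/s5.png')[130:230,200:310],None,fx=6,fy=6))"
```

```text
tcpS mm [42.  96.8 71.9] shift cm [4.2  0.01 0.14] yaw -0.0 F [ 0.2  0.4 -0.2] t 11.625
```

View pics/m5.png

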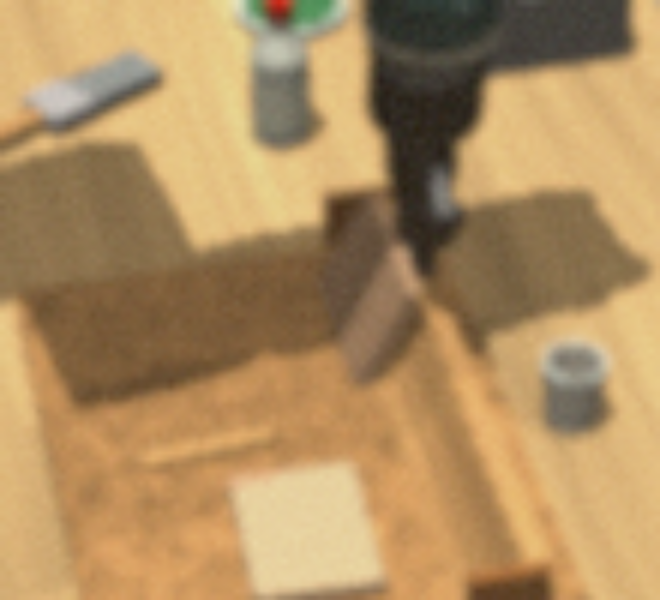

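The tile is pivoting up about its lower edge near (360,378), with its raised edge at about (420,300). I'll push on past upright.

Request:
drive_tool(
  grip=[2,2,2,2,2],
  travel=[
    [0.9,0,0],
    [1.8,0,0.05],
    [2.7,0,0.05],
    [3.6,0,0.1],
    [4.3,0,0.1],
  ],
  yaw=[0,0,0,0,0],
)

```text
t: 12.3
tcp_pos: [0.5981, 0.1803, 0.0863]
ee_rot: [-0.005, 0.016, 0.999, 0.043]
contact_force: [-0.2, 0.0, 0.1]
finger_gap: 0.235
gripper_force: 0.0
```

```bash
python3 -c "
from h import *
plan([.0,.097,.071],np.pi)
snap('side','s6.png')
cv2.imwrite('pics/m6.png',cv2.resize(cv2.imread('pics/s6.png')[130:230,200:310],None,fx=6,fy=6))"
```

```text
tcpS mm [-1.1 96.9 71.3] shift cm [-0.11  0.    0.03] yaw -0.0 F [-0.2  0.   0.1] t 12.3
```

View pics/m6.png

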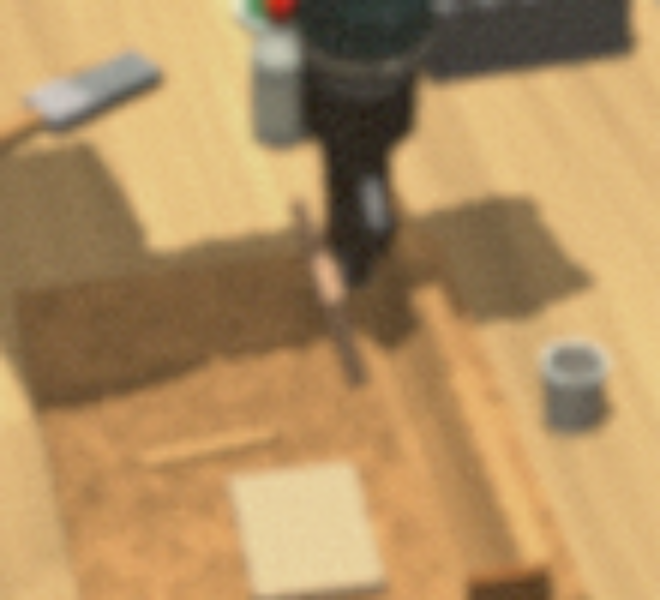

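The tile is past upright and falling forward. I'll move the fingers up and away from it.

Request:
drive_tool(
  grip=[2,2,2,2,2],
  travel=[
    [0,0,0],
    [0,0,0],
    [-1,0,-4],
    [-1,0,-8],
    [-1,0,-12],
  ],
  yaw=[0,0,0,0,0],
)

```text
t: 12.98
tcp_pos: [0.6101, 0.1694, 0.2069]
ee_rot: [-0.005, 0.016, 0.999, 0.043]
contact_force: [0.5, -0.9, 0.3]
finger_gap: 0.236
gripper_force: 0.0
```

```bash
python3 -c "
from h import *
plan([.0,.097,.071],np.pi)
snap('side','s7.png')
cv2.imwrite('pics/m7.png',cv2.resize(cv2.imread('pics/s7.png')[130:230,200:310],None,fx=6,fy=6))"
```

```text
tcpS mm [ 11.2  86.4 191.9] shift cm [ 0.98  0.02 12.15] yaw -0.0 F [ 0.5 -0.9  0.3] t 12.975
```

View pics/m7.png

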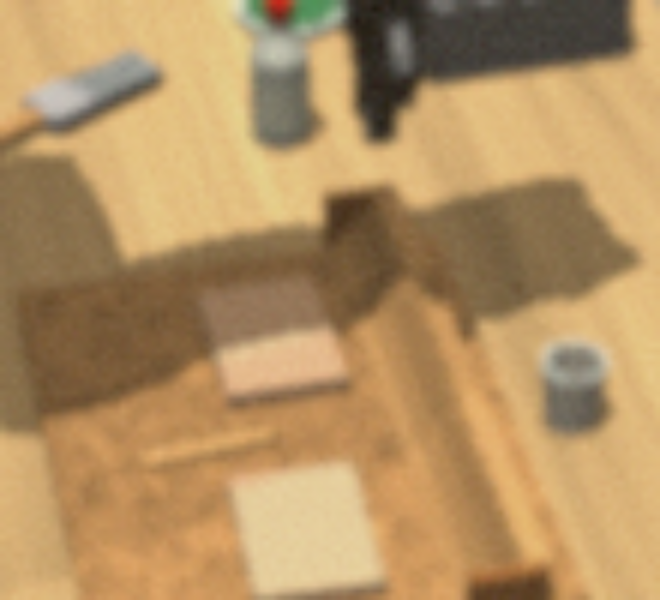

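The tile lies flat with its smooth face up, corners around (200,290)–(345,385). The other tile, rib tool and beaker haven't moved.

```bash
python3 -c "
from plant import r
print(r.job_done())"
```

```text
the job is handed in; nothing more can be done
None
```

The tile was pushed up to lean on the stop, then tipped back over; it now lies flat on the cork smooth face up, nothing else seen to have moved, and the job is handed in (no verdict was shown).

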